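# Swing the bench magnifier over the beetle and clamp its arm

## Task

Push the arm of the bench magnifier with a fingertip to swing the lens over the glass dish that holds the beetle, so that the dish is centred under the lens, then push the black clamp lever on top of the pillar clockwise (seen from above) as far as it goes, so that the arm is locked there. Push gently, keep off the lens glass, and leave the dishes and everything else on the desk where they are: nothing is to be picked up.

Things in the scene. Friction and masses are not known exactly. Their poses are not given: they have to be found in the camera images.
- stand: bench magnifier's fixed stand: round cream base 180 dia x 26 high, steel pillar 20 dia. Origin: centre of the underside of the base, on the pillar's axis (x, y are the pivot of both the swing arm and the clamp lever); z up. Its -x axis points roughly towards the robot. Heights above the desk: swivel hub 48 dia from 174 to 202, lever's boss 28 dia from 208 to 240
- mag_arm (a joint): swing angle of the magnifier's arm about the pillar, rad. 0: the arm points along the stand's -x axis; positive is anticlockwise seen from above (towards the stand's -y axis). Range -1.7 to 1.7. Stiff-moving, stays where it is left (0.75 kg; about 0.45 N m to swing it while the clamp is loose, locked when the clamp is tight)
- swing_tube: the swing arm with its lens head: a level steel tube 14 dia, its axis 188 above the desk, from 24 to 138 from the pillar's axis (the last 20 mm a black sleeve 21 dia), then a cream ring 140 outside dia, 24 thick (172 to 196 above the desk), round the lens. Origin on the pillar's axis at the tube's height; its -x axis runs along the tube towards the lens
- lens: the lens glass, 112 dia, in the middle of the ring. Origin: its centre, 210 from the pillar's axis, 184 above the desk
- clamp_lever (a joint): turn of the clamp lever, rad: grows clockwise seen from above; starts loose between 0 and 0.35, begins to bite at about 1.1 and ends at a stop at 1.75. About 0.12 N m to turn, a little more once it bites; stays where it is left. At 0 the lever points 60 degrees (1.047 rad) anticlockwise from the stand's +x axis, seen from above; at the stop 40 degrees clockwise from it
- lever_tip (a point): centre of the round end (17 dia) of the black clamp lever, 74 from the pillar's axis, 239 above the desk. The lever is a round bar 11 dia that falls to 233 above the desk at 30 from the axis; it sweeps over the far side of the pillar, above the hub (top at 202), with only the base and two vials below it
- dish_beetle: open glass petri dish 90 dia, 15 high, with a dark beetle 50 long with six legs in it; origin: centre of the underside. One of four such dishes that stand around the pillar, about 210 from its axis
- dish_snail: same dish with a snail shell 35 across
- dish_pods: same dish with three seed pods 35 long
- dish_rock: same dish with an angular stone 35 across
- forceps: steel forceps 118 long, 12 wide, 8 high, lying on the desk; origin: centre of the underside
- vial_a: small capped vial 26 dia, 60 high, upright to the stand's +y side; origin: centre of the underside
- vial_b: small capped vial 26 dia, 60 high, upright to the stand's -y side; origin: centre of the underside
- mug: white mug 82 dia, 95 high; origin: centre of the underside
- pin_tray: dark round tray of pins 92 dia, 28 high; origin: centre of the underside
- ethanol: white bottle with a cap 62 dia, 160 high, upright; origin: centre of the underside
- needle: dissecting needle with a wooden handle, 160 long, 9 high, lying on the desk; origin: centre of the underside
There are look-alikes about, which are no part of the job. Leave any pink or purple look-alike of the dish_beetle alone.

How it is judged:
By the outcome, as a careful person would: the job done as asked, in the order asked, and still so for the second after the job is handed in, with the robot touching nothing.
It also fails if it takes over 51 s, if anything falls off the work surface, if the arm or the gripper's body presses on something with over 40 N, if the wrist force passes 120 N, or if a joint passes its speed limit or range.

## Robot

A 6-joint arm with a two-finger parallel gripper is mounted at the origin on the work surface. World frame = base frame: x ahead of the robot, y to its left, z up, the work surface at z = 0. Lengths are in mm, angles in rad, forces in N, time in s.
With the tool pointing down it reaches from about 325 to 750 mm from the base axis. Payload 7.6 kg.
Tool frame: the origin (TCP) lies where the fingers leave the gripper's body, on its centre line; the fingertips stand 73 mm ahead of it and the grasp point (between the pads) lies 54 mm ahead of it; z points along the fingers, y is the line along which they close (so a half turn about z gives the same grasp; the last joint's range is limited). The gripper opens to 85 mm and grips with 20 to 120 N. Pads are 22 mm wide; open, the fingers measure 114 mm over their backs; the gripper's body (76 mm by 85 mm) begins 54 mm behind the grasp point. The pads swing forward as they close: fully open they stand 13 mm farther back than shut.
Start: joints at [1.178, 0.052, 1.401, -0, 1.689, -0.07], TCP at [166.524, 497.904, 303.923] pointing down, gripper open.
Joint ranges: [-2.9, 2.9], [-0.91, 2.17], [0.12, 2.37], [-1.06, 4.2], [0.26, 2.73], [-2.93, 2.93]. Speed limits (rad/s): [2.57, 2.57, 3.01, 3.14, 3.14, 3.14].

## Interface

Orientations are given as a unit quaternion [w, x, y, z].
In Python, from bench import env gives the robot as it stands.
- The arm moves only by the tool drive_tool, never from a script. Its argument "commands" is a list of rows, each an object with "claw": the finger opening in m, from 0 to 0.0854; "offset": the shift along the world's x, y, z in m, a list of three; "dr": the turn, a rotation vector about the world's x, y, z in degrees, a list of three. A call has 1 to 20 rows; each row shifts and turns the commanded pose from where the row before left it; what a row does not reach is not made up. A row lasts 1/10 s, in which the tool goes at most 50 mm and 8.59 degrees, less where a joint would pass 70% of its speed; a pose out of reach is approached as far as the arm can. A call is refused whole if a number of a shift passes 0.05 or a number of a turn 8.59, either way. A call with a gripper value outside its range is refused whole. The fingers move at their own pace and stop on an object; the grip force is fixed at half the most. Time passes only in rows, so rows that do not move let the fingers close. It gives the time, the measured TCP pose, the force and the opening at its end, in the units of the state.
- env.state(): the state, without advancing time (a new reading comes with each control period).
- env.camera(name): name is "scene" or "top"; returns the picture (480x640x3 uint8, blue, green, red); there is no depth.
- env.camera_params(name): a dict with "fx", "fy", "cx", "cy" (pixels), "pose" (4x4, takes a point from camera to world coordinates). Camera axes: x right, y up, looking along -z (the intrinsics and any distortion apply to the point x, -y, -z); pixel columns grow to the right and rows downward; lengths in mm; the calibration is good to about 2 mm. A picture is of the moment at which its call begins. camera_params takes no time and is no camera call.
- env.close_job(): hands the job in, once; it reports no verdict.
The state is a dict: "t": time; "qpos": joint angles; "dq": joint speeds; "tau": joint torques, N m; "eef_pos": TCP position; "tool_rot": TCP orientation; "contact_force": force on the tool from outside, world axes, zero at the start; "moment": the same for the moment, N m; "width": finger opening in mm.
Only numpy, scipy, OpenCV 4.12 (cv2) and the standard library are available. Lean on these libraries where they do the work, as an engineer would, in place of code of your own. Each camera call takes 0.05 s, during which the arm holds its last target. There are 200 camera calls.

## Working session

There is one attempt and no reset: what is moved stays moved. The work goes in short steps, Python scripts to look and compute and a tool call to move; the robot and the scene stay as the last step left them, time stands still between calls to the robot, and variables do not carry over. Pictures are saved under pics/ and viewed, on a budget of 10 in all, crops included, one or two more only if the job needs it, and the job is handed in when it is done.

Besides the shell and the picture viewer there is one more tool, called after "Call:" as name(argument=value, ...) on one line, values as JSON. drive_tool: Moves the arm, as the interface text tells. Its arguments: {"type":"object","properties":{"commands":{"type":"array"}},"required":["commands"]}

```bash
mkdir -p pics
python3 - <<'E'
from bench import env
import cv2
for n in("scene","top"):
    im=env.camera(n); cv2.imwrite(f"pics/{n}0.png",im); p=env.camera_params(n); print(n,p)
print(env.state())
E
```

```text
scene {'fx': 557.0735920832689, 'fy': 557.0735920832689, 'cx': 316.3283236728101, 'cy': 240.34649714372426, 'pose': array([[ 8.78682894e-01, -2.95872263e-01,  3.74667821e-01,
         9.92982959e+02],
       [ 4.77367597e-01,  5.54458205e-01, -6.81686347e-01,
        -9.11000260e+02],
       [-6.04556583e-03,  7.77840410e-01,  6.28432772e-01,
         9.72802564e+02],
       [ 0.00000000e+00,  0.00000000e+00,  0.00000000e+00,
         1.00000000e+00]])}
top {'fx': 434.5207200643502, 'fy': 434.5207200643502, 'cx': 323.79545525263325, 'cy': 238.05970808073008, 'pose': array([[-5.51241014e-02,  9.78393628e-01, -1.99266762e-01,
         2.51574226e+02],
       [-9.98478919e-01, -5.42324172e-02,  9.93443072e-03,
         1.89734108e+01],
       [-1.08693448e-03,  1.99511288e-01,  9.79894925e-01,
         1.43853709e+03],
       [ 0.00000000e+00,  0.00000000e+00,  0.00000000e+00,
         1.00000000e+00]])}
{'t': 0.1, 'qpos': array([ 1.17773482e+00,  5.27969204e-02,  1.40159435e+00,  3.01341095e-05,
        1.68862304e+00, -7.03209264e-02]), 'dq': array([-0.00031517, -0.00111726, -0.00197336,  0.00051914,  0.00045063,
       -0.00112429]), 'tau': array([ 1.04363186e-03, -3.82578099e+01, -3.60988283e+01, -7.90855825e-05,
        4.72738553e-03,  9.99615878e-06]), 'eef_pos': array([166.43331288, 497.75032349, 303.15903247]), 'tool_rot': array([-1.77786894e-04,  1.60669065e-01,  9.87008078e-01, -6.88397438e-04]), 'contact_force': array([-0.10284115,  0.16770354,  0.21663662]), 'moment': array([-0.05577027, -0.04246334, -0.02068963]), 'width': 85.2365402764609}
```

View pics/scene0.png

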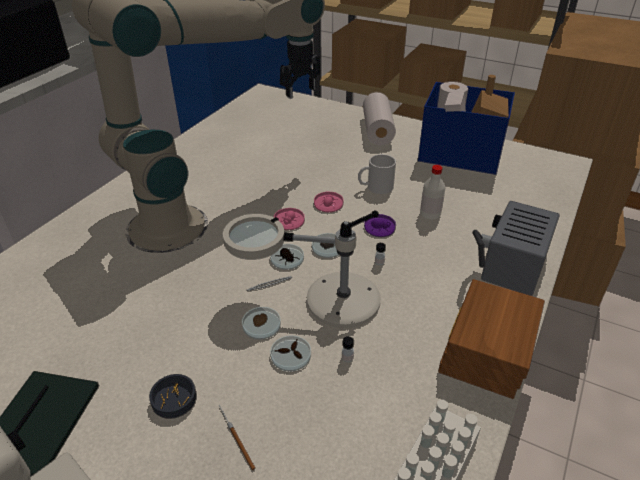

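View pics/top0.png

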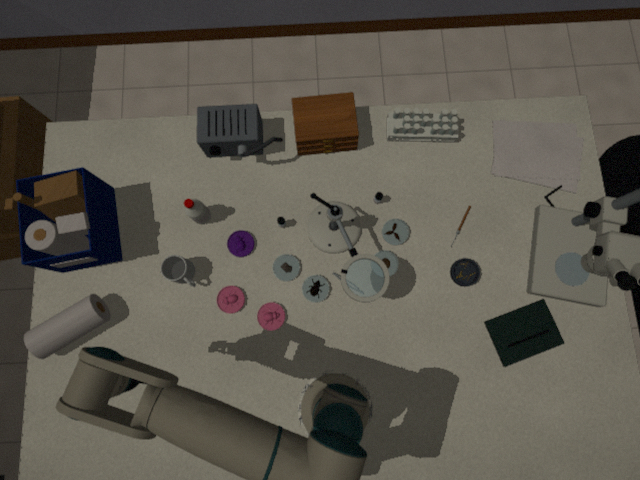

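View crop.

The top picture shows the pillar near (335,227), the lens at (366,278) and the lever tip near (314,196). The candidates for the beetle dish are:
- dark beetle in clear glass at (316,289)
- rock dish at (287,267)
- snail dish at (388,263)
- pods dish at (395,232)
- pink look-alikes at (231,299) and (272,316), and a purple one at (240,243)

I choose (316,289) and check it in a crop.

```bash
python3 - <<'E'
import cv2
im=cv2.imread("pics/top0.png")[180:320,255:435]
cv2.imwrite("pics/c1.png",cv2.resize(im,None,fx=4.4,fy=4.2857,interpolation=cv2.INTER_CUBIC)[:600,:792])
E
cat > h.py <<'E'
import numpy as np
from bench import env
def px2w(n,u,v,z):
    p=env.camera_params(n);T=p["pose"]
    d=T[:3,:3]@np.array([(u-p["cx"])/p["fx"],-(v-p["cy"])/p["fy"],-1]);o=T[:3,3]
    return (o+d*(z-o[2])/d[2])[:2]
def w2px(n,P):
    p=env.camera_params(n);T=p["pose"];c=T[:3,:3].T@(np.array(P)-T[:3,3])
    return np.array([p["cx"]+p["fx"]*c[0]/-c[2],p["cy"]+p["fy"]*c[1]/c[2]])
E
```

```text
(no output)
```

View pics/c1.png

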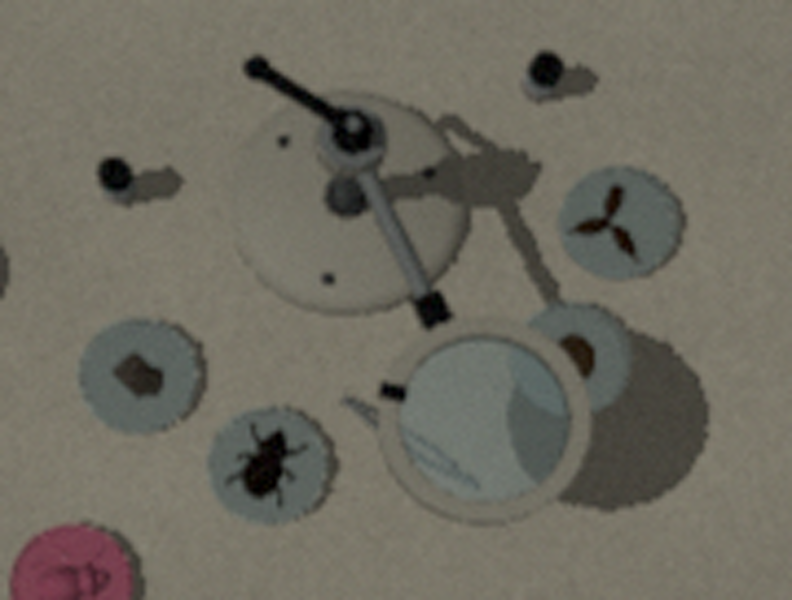

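The beetle dish is confirmed at crop (272,465). Other crop positions are the lens (488,421), base (352,203), boss (352,130) and lever tip (257,68).

```bash
cat >> h.py <<'E'
def c(u,v,z): return px2w("top",255+(u+.5)/4.4-.5,180+(v+.5)/4.2857-.5,z)
E
python3 - <<'E'
from h import *
import math
P=dict(beetle=c(271.5,464.5,10),rock=c(142,377,10),pods=c(622,222,10),base=c(352,203,26),tip=c(257,68,243),boss=c(352,130,240),lens=c(488,421,188),sleeve=c(433,308,198),va=c(116,174,60),vb=c(546,69,60))
for k,v in P.items():
    d=v-P['base']; print(k,v.round(1),np.hypot(*d).round(1),round(math.degrees(math.atan2(d[1],d[0])),1))
s=P['base']
for n,z in((26,26),(240,240)): print(w2px("scene",[*s,z]))
print('scene beetle',px2w("scene",286.5,257.5,10),'base',px2w("scene",343.5,297,26),'lens',px2w("scene",254.5,235,190),'tip',px2w("scene",376,214,240))
E
```

```text
beetle [376.6  38.2] 210.4 160.1
rock [449.3 132. ] 207.4 127.1
pods [ 551.4 -239.3] 207.1 -96.4
base [574.5 -33.4] 0.0 0.0
tip [620.7  30.8] 79.2 54.3
boss [575.3 -28.5] 5.0 80.4
lens [ 382.3 -107.4] 205.9 -159.0
sleeve [459.6 -75.9] 122.5 -159.7
va [599.  141.3] 176.5 82.0
vb [ 664.4 -183.9] 175.3 -59.1
[339.80422297 292.36572221]
[341.80862461 221.83459635]
scene beetle [383.74777041  32.59592254] base [589.40041158 -43.45095747] lens [ 393.50341635 -110.87155458] tip [628.56958935  28.11070339]
```

Call:
drive_tool(commands=[{"claw": 0,"offset": [0.0214,-0.0383,0],"dr": [0,0,2.5]},{"claw": 0,"offset": [0.0214,-0.0383,0],"dr": [0,0,2.5]},{"claw": 0,"offset": [0.0214,-0.0383,0],"dr": [0,0,2.5]},{"claw": 0,"offset": [0.0214,-0.0383,0],"dr": [0,0,2.5]},{"claw": 0,"offset": [0.0214,-0.0383,0],"dr": [0,0,2.5]},{"claw": 0,"offset": [0.0214,-0.0383,0],"dr": [0,0,2.5]},{"claw": 0,"offset": [0.0214,-0.0383,0],"dr": [0,0,2.5]},{"claw": 0,"offset": [0.0214,-0.0383,0],"dr": [0,0,2.5]},{"claw": 0,"offset": [0.0214,-0.0383,0],"dr": [0,0,2.5]},{"claw": 0,"offset": [0.0214,-0.0383,0],"dr": [0,0,2.5]},{"claw": 0,"offset": [0.0214,-0.0383,0],"dr": [0,0,2.5]},{"claw": 0,"offset": [0.0214,-0.0383,0],"dr": [0,0,2.5]},{"claw": 0,"offset": [0.0214,-0.0383,0],"dr": [0,0,2.5]},{"claw": 0,"offset": [0.0214,-0.0383,0],"dr": [0,0,2.5]},{"claw": 0,"offset": [0.0214,-0.0383,0],"dr": [0,0,2.5]},{"claw": 0,"offset": [0.0214,-0.0383,0],"dr": [0,0,2.5]},{"claw": 0,"offset": [0,0,0],"dr": [0,0,0]},{"claw": 0,"offset": [0,0,0],"dr": [0,0,0]}])

```text
t: 1.9
eef_pos: [508.9, -115.5, 302.9]
tool_rot: [-0.001, -0.186, 0.983, 0.001]
contact_force: [-0.4, -0.2, -0.3]
width: -0.2
```

Call:
drive_tool(commands=[{"claw": 0,"offset": [0,0,-0.025],"dr": [0,0,0]},{"claw": 0,"offset": [0,0,-0.02],"dr": [0,0,0]},{"claw": 0,"offset": [0,0,-0.005],"dr": [0,0,0]},{"claw": 0,"offset": [0,0,0],"dr": [0,0,0]}])

```text
t: 2.3
eef_pos: [508.5, -113.9, 253.7]
tool_rot: [-0.0, -0.187, 0.982, 0.0]
contact_force: [-0.2, -0.7, 0.8]
width: 0.1
```

Run:
```python
from h import *
import cv2
print(env.state()['eef_pos'],env.state()['contact_force'],w2px("scene",[509,-115.5,180]))
im=env.camera("scene")[130:330,200:440]
cv2.imwrite("pics/s2.png",cv2.resize(im,None,fx=3,fy=3,interpolation=cv2.INTER_CUBIC))
```

```text
[ 508.51816819 -113.94765415  253.71721624] [-0.15943975 -0.69639969  0.82320729] [297.75891299 255.1209814 ]
```

View pics/s2.png

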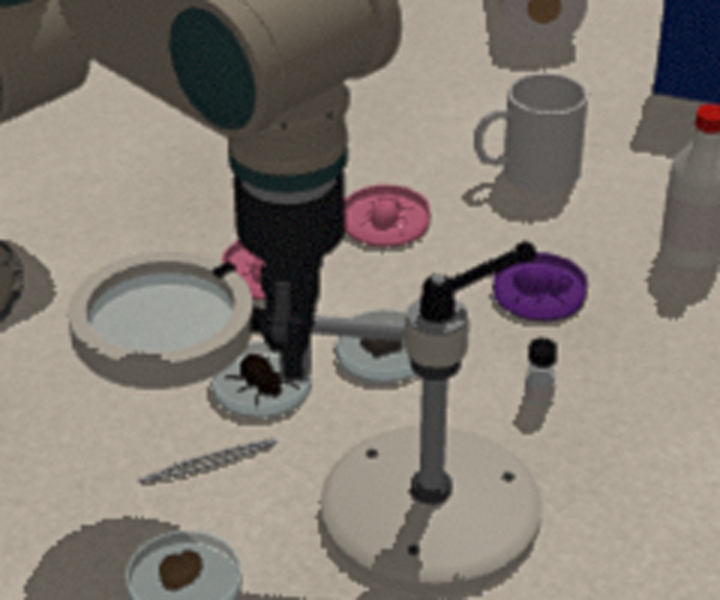

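The fingertips (crop 295,370) stand free on the −y side of the tube, below its axis. Next I work out the arc.

Run:
```python
import numpy as np
c=np.array([575,-31]);P=np.array([508.5,-114])+25*np.array([-.368,.930])
for i in range(18):
    a=np.radians(-2);R=np.array([[np.cos(a),-np.sin(a)],[np.sin(a),np.cos(a)]])
    Q=c+R@(P-c);print((Q-P).round(2),Q.round(1));P=Q
```

```text
[-2.04  2.68] [497.3 -88.1]
[-1.94  2.75] [495.3 -85.3]
[-1.85  2.81] [493.5 -82.5]
[-1.75  2.88] [491.7 -79.6]
[-1.65  2.94] [490.1 -76.7]
[-1.54  2.99] [488.5 -73.7]
[-1.44  3.04] [487.1 -70.7]
[-1.33  3.09] [485.8 -67.6]
[-1.22  3.14] [484.5 -64.4]
[-1.11  3.18] [483.4 -61.3]
[-1.    3.21] [482.4 -58. ]
[-0.89  3.25] [481.5 -54.8]
[-0.77  3.28] [480.8 -51.5]
[-0.66  3.3 ] [480.1 -48.2]
[-0.54  3.32] [479.6 -44.9]
[-0.43  3.34] [479.1 -41.6]
[-0.31  3.35] [478.8 -38.2]
[-0.19  3.36] [478.6 -34.8]
```

Call:
drive_tool(commands=[{"claw": 0,"offset": [-0.0018,0.0047,0],"dr": [0,0,0]},{"claw": 0,"offset": [-0.0018,0.0047,0],"dr": [0,0,0]},{"claw": 0,"offset": [-0.0018,0.0047,0],"dr": [0,0,0]},{"claw": 0,"offset": [-0.0018,0.0047,0],"dr": [0,0,0]},{"claw": 0,"offset": [-0.0018,0.0047,0],"dr": [0,0,0]},{"claw": 0,"offset": [-0.002,0.0027,0],"dr": [0,0,-2]},{"claw": 0,"offset": [-0.0019,0.0027,0],"dr": [0,0,-2]},{"claw": 0,"offset": [-0.0019,0.0028,0],"dr": [0,0,-2]},{"claw": 0,"offset": [-0.0018,0.0029,0],"dr": [0,0,-2]},{"claw": 0,"offset": [-0.0016,0.0029,0],"dr": [0,0,-2]},{"claw": 0,"offset": [-0.0015,0.003,0],"dr": [0,0,-2]},{"claw": 0,"offset": [-0.0014,0.003,0],"dr": [0,0,-2]}])

```text
t: 3.55
eef_pos: [487.8, -71.9, 254.1]
tool_rot: [0.0, -0.064, 0.998, -0.001]
contact_force: [1.1, -4.6, -0.5]
width: -0.4
```

Call:
drive_tool(commands=[{"claw": 0,"offset": [-0.0013,0.0031,0],"dr": [0,0,-2]},{"claw": 0,"offset": [-0.0012,0.0031,0],"dr": [0,0,-2]},{"claw": 0,"offset": [-0.0011,0.0032,0],"dr": [0,0,-2]},{"claw": 0,"offset": [-0.001,0.0032,0],"dr": [0,0,-2]},{"claw": 0,"offset": [-0.0009,0.0032,0],"dr": [0,0,-2]},{"claw": 0,"offset": [-0.0008,0.0033,0],"dr": [0,0,-2]},{"claw": 0,"offset": [-0.0006,0.0033,0],"dr": [0,0,-2]},{"claw": 0,"offset": [-0.0005,0.0033,0],"dr": [0,0,-2]},{"claw": 0,"offset": [-0.0004,0.0033,0],"dr": [0,0,-1]},{"claw": 0,"offset": [-0.0002,0.0016,0],"dr": [0,0,-1]},{"claw": 0,"offset": [0,0,0],"dr": [0,0,0]}])

```text
t: 4.65
eef_pos: [479.6, -40.8, 253.9]
tool_rot: [-0.0, 0.092, 0.996, -0.0]
contact_force: [-2.8, -2.8, 1.2]
width: 0.2
```

Run:
```python
from h import *
import cv2
s=env.state();print(s['eef_pos'],s['contact_force'])
im=env.camera("top")[180:320,255:435]
cv2.imwrite("pics/c3.png",cv2.resize(im,None,fx=4.4,fy=4.2857,interpolation=cv2.INTER_CUBIC)[:600,:792])
```

```text
[479.56220191 -40.76962751 253.92717158] [-2.80295225 -2.7817019   1.21979992]
```

View pics/c3.png

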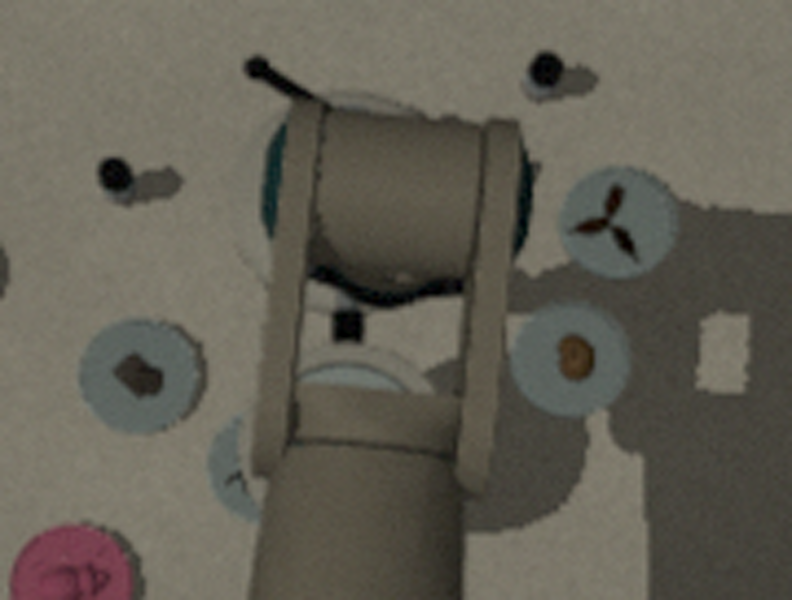

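The arm has swung. Its sleeve is now at crop (348,326), and the lens is mostly hidden by the robot.

Run:
```python
from h import *
for s in((433,308),(348,326)):
    d=c(*s,198)-np.array([575,-31]);print(np.hypot(*d),np.degrees(np.arctan2(d[1],d[0]))%360)
```

```text
123.86549123791806 201.25497944091794
125.17784588002469 174.64979498111626
```

Call:
drive_tool(commands=[{"claw": 0,"offset": [-0.0003,0.0033,0],"dr": [0,0,-1.5]},{"claw": 0,"offset": [-0.0002,0.0034,0],"dr": [0,0,-1.5]},{"claw": 0,"offset": [-0.0001,0.0034,0],"dr": [0,0,-1.5]},{"claw": 0,"offset": [0.0001,0.0034,0],"dr": [0,0,-1.5]},{"claw": 0,"offset": [0.0002,0.0034,0],"dr": [0,0,-1.5]},{"claw": 0,"offset": [0.0003,0.0033,0],"dr": [0,0,-1.5]},{"claw": 0,"offset": [0,0,0],"dr": [0,0,0]}])

```text
t: 5.4
eef_pos: [479.9, -20.3, 254.0]
tool_rot: [0.0, 0.169, 0.986, 0.0]
contact_force: [-1.4, -1.3, -0.3]
width: -0.2
```

Run:
```python
from h import *
import cv2
s=env.state();print(s['eef_pos'],s['contact_force'])
def crop(n,f,u0,v0,z):
    w,h=int(780/z),int(590/z);return cv2.resize(f[v0:v0+h,u0:u0+w],None,fx=z,fy=z,interpolation=cv2.INTER_CUBIC)
im=env.camera("scene");a=crop(0,im,220,170,4)[:300,:]
t=env.camera("top");b=crop(0,t,265,220,4)[:300,:]
cv2.imwrite("pics/c4.png",np.vstack([a[:,:760],b[:,:760]]))
```

```text
[479.90723799 -20.27156608 253.96493048] [-1.44555206 -1.3470931  -0.26705937]
```

View pics/c4.png

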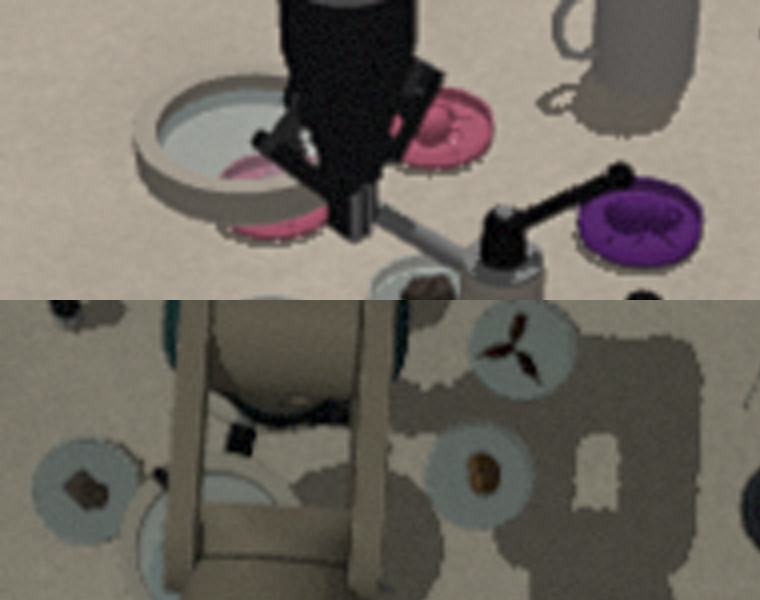

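Run:
```python
from h import *
d=px2w("top",265+241/4-.4,220+140/4-.4,198)-np.array([575,-31]);print(np.hypot(*d),np.degrees(np.arctan2(d[1],d[0]))%360)
```

```text
125.63654565176186 162.8521442522872
```

Call:
drive_tool(commands=[{"claw": 0,"offset": [-0.002,-0.01,0],"dr": [0,0,0]},{"claw": 0,"offset": [-0.005,-0.03,0],"dr": [0,0,0]},{"claw": 0,"offset": [0,-0.04,0],"dr": [0,0,0]},{"claw": 0,"offset": [0,-0.05,0],"dr": [0,0,0]},{"claw": 0,"offset": [0,-0.05,0],"dr": [0,0,0]},{"claw": 0,"offset": [0,-0.05,0],"dr": [0,0,0]},{"claw": 0,"offset": [0,0,0],"dr": [0,0,0]}])

```text
t: 6.2
eef_pos: [471.6, -256.0, 253.3]
tool_rot: [-0.0, 0.172, 0.985, -0.0]
contact_force: [0.1, -0.1, -0.6]
width: 0.2
```

Run:
```python
from h import *
import cv2
s=env.state();print(s['eef_pos'],s['contact_force'])
t=env.camera("top");f=t[215:325,270:415]
cv2.imwrite("pics/c5.png",cv2.resize(f,None,fx=5.4,fy=5.4,interpolation=cv2.INTER_CUBIC))
cv2.imwrite("pics/top5.png",t);cv2.imwrite("pics/scene5.png",env.camera("scene"))
```

```text
[ 471.57202695 -255.95526402  253.32674858] [ 0.10907514 -0.10287874 -0.63111725]
```

View pics/c5.png

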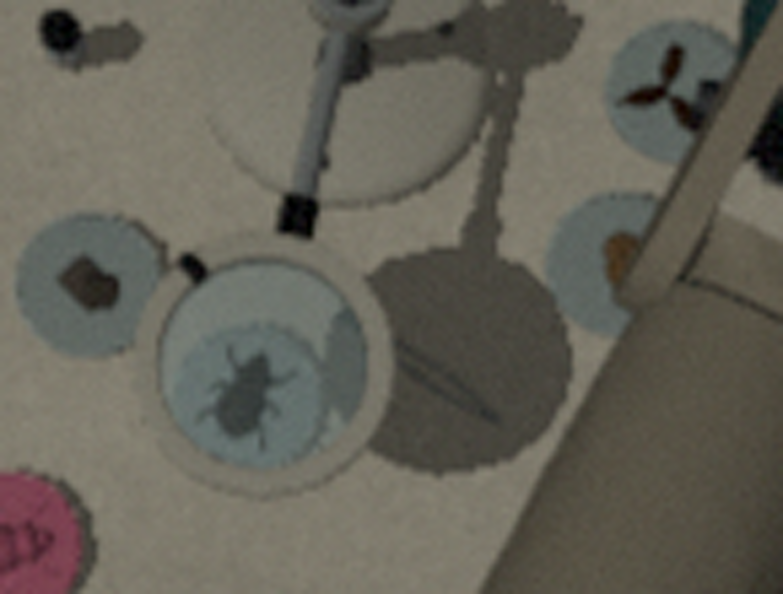

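The beetle dish shows through the lens at crop (250,396). The ring's centre is at (263.5,365).

Run:
```python
from h import *
g=lambda u,v,z:px2w("top",270+(u+.5)/5.4-.5,215+(v+.5)/5.4-.5,z)
L=g(263.5,365,190);S=g(298,216,198);D=g(250,396,10);D0=c(271.5,464.5,10)
L0=c(488,421,190);S0=c(433,308,198)
# lens must rotate about pivot; estimate pivot from lens positions with 210 radius
from scipy.optimize import least_squares
r=least_squares(lambda p:[np.hypot(*(L-p))-210,np.hypot(*(L0-p))-210,.5*(p[0]-575),.5*(p[1]+30)],[575,-31]).x
print("pivot",r)
for n,v in dict(L=L,S=S,D=D,D0=D0,L0=L0).items():
    d=v-r;print(n,v.round(1),np.hypot(*d).round(1),(np.degrees(np.arctan2(d[1],d[0]))%360).round(2))
```

```text
pivot [577.73647049 -30.79864448]
L [377.2  29. ] 209.3 163.41
S [455.    6.2] 128.2 163.21
D [376.9  39.6] 212.8 160.69
D0 [376.6  38.2] 212.6 161.07
L0 [ 382.1 -107.2] 210.0 201.32
```

The arm needs 2.5° more, so the measured tool y should end near −16.

Call:
drive_tool(commands=[{"claw": 0,"offset": [0,0.05,0],"dr": [0,0,0]},{"claw": 0,"offset": [0,0.05,0],"dr": [0,0,0]},{"claw": 0,"offset": [0,0.05,0],"dr": [0,0,0]},{"claw": 0,"offset": [0,0.04,0],"dr": [0,0,0]},{"claw": 0,"offset": [0.005,0.025,0],"dr": [0,0,0]},{"claw": 0,"offset": [0.003,0.01,0],"dr": [0,0,0]},{"claw": 0,"offset": [0,0.005,0],"dr": [0,0,0]},{"claw": 0,"offset": [0,0.003,0],"dr": [0,0,0]},{"claw": 0,"offset": [0.0003,0.003,0],"dr": [0,0,0]},{"claw": 0,"offset": [0.0003,0.003,0],"dr": [0,0,0]},{"claw": 0,"offset": [0,0,0],"dr": [0,0,0]},{"claw": 0,"offset": [0,0,0],"dr": [0,0,0]}])

```text
t: 7.5
eef_pos: [481.5, -12.7, 254.2]
tool_rot: [0.0, 0.17, 0.985, -0.0]
contact_force: [0.7, -4.1, 2.2]
width: -0.2
```

Call:
drive_tool(commands=[{"claw": 0,"offset": [-0.002,-0.01,0],"dr": [0,0,0]},{"claw": 0,"offset": [-0.006,-0.03,0],"dr": [0,0,0]},{"claw": 0,"offset": [0,-0.05,0],"dr": [0,0,0]},{"claw": 0,"offset": [0,-0.05,0],"dr": [0,0,0]},{"claw": 0,"offset": [0,-0.05,0],"dr": [0,0,0]},{"claw": 0,"offset": [0,-0.05,0],"dr": [0,0,0]},{"claw": 0,"offset": [0,0,0],"dr": [0,0,0]}])

```text
t: 8.2
eef_pos: [471.9, -256.8, 253.0]
tool_rot: [-0.001, 0.172, 0.985, 0.0]
contact_force: [-0.7, 0.8, -0.3]
width: -0.0
```

Run:
```python
from h import *
import cv2
s=env.state();print(s['eef_pos'],s['contact_force'])
t=env.camera("top");f=t[215:325,270:415]
cv2.imwrite("pics/c6.png",cv2.resize(f,None,fx=5.4,fy=5.4,interpolation=cv2.INTER_CUBIC))
cv2.imwrite("pics/top6.png",t);cv2.imwrite("pics/scene6.png",env.camera("scene"))
```

```text
[ 471.88541718 -256.75835507  252.95178922] [-0.67905421  0.82341953 -0.33787743]
```

View pics/c6.png

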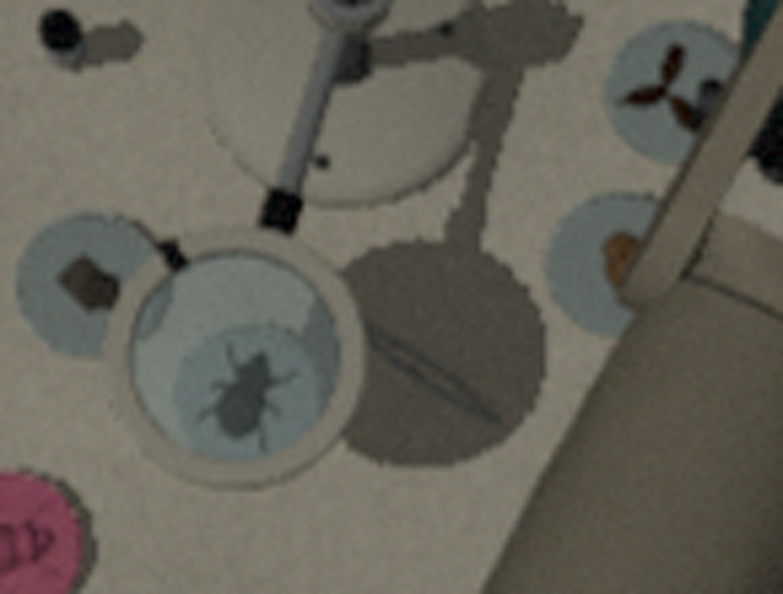

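Run:
```python
from h import *
g=lambda u,v,z:px2w("top",270+(u+.5)/5.4-.5,215+(v+.5)/5.4-.5,z)
r=np.array([577,-31])
for n,v in dict(L=g(235.5,358.5,190),S=g(281,211,198),D=g(250,396,10)).items():
    d=v-r;print(n,v.round(1),np.hypot(*d).round(1),(np.degrees(np.arctan2(d[1],d[0]))%360).round(2))
# scene cross-check of pixel positions by ring projection
for th in(156,158,160.8):
    a=np.radians(th);print(th,w2px("scene",[577+210*np.cos(a),-31+210*np.sin(a),196]).round(1))
# exact image check: centre pixel shift needed
print((w2px("top",[577+210*np.cos(np.radians(160.8)),-31+210*np.sin(np.radians(160.8)),190])-[270,215])*5.4)
```

```text
L [381.4  43.7] 209.3 159.11
S [458.2  15.2] 127.5 158.75
D [376.9  39.6] 212.2 160.57
156 [288.5 195.4]
158 [286.1 196.4]
160.8 [282.9 198. ]
[244.06026135 360.88253735]
```

The lens now sits at about 159.0°, 1.7° past the dish at 160.7°. I cross to the other side to nudge it back.

Call:
drive_tool(commands=[{"claw": 0,"offset": [0,0,0.03],"dr": [0,0,0]},{"claw": 0,"offset": [0,0.01,0.025],"dr": [0,0,0]},{"claw": 0,"offset": [0.005,0.045,0],"dr": [0,0,0]},{"claw": 0,"offset": [0.005,0.045,0],"dr": [0,0,0]},{"claw": 0,"offset": [0.005,0.045,0],"dr": [0,0,0]},{"claw": 0,"offset": [0.005,0.045,0],"dr": [0,0,0]},{"claw": 0,"offset": [0.004,0.045,0],"dr": [0,0,0]},{"claw": 0,"offset": [0.004,0.045,0],"dr": [0,0,0]},{"claw": 0,"offset": [0.004,0.027,0],"dr": [0,0,0]},{"claw": 0,"offset": [0,0,0],"dr": [0,0,0]},{"claw": 0,"offset": [0,0,-0.025],"dr": [0,0,0]},{"claw": 0,"offset": [0,0,-0.02],"dr": [0,0,0]},{"claw": 0,"offset": [0,0,-0.01],"dr": [0,0,0]},{"claw": 0,"offset": [0,0,0],"dr": [0,0,0]},{"claw": 0,"offset": [0,0,0],"dr": [0,0,0]}])

```text
t: 9.8
eef_pos: [505.5, 55.3, 254.9]
tool_rot: [0.001, 0.169, 0.986, 0.0]
contact_force: [0.6, -0.8, -0.1]
width: 0.2
```

Call:
drive_tool(commands=[{"claw": 0,"offset": [-0.003,-0.01,0],"dr": [0,0,0]},{"claw": 0,"offset": [-0.003,-0.01,0],"dr": [0,0,0]},{"claw": 0,"offset": [-0.002,-0.007,0],"dr": [0,0,0]},{"claw": 0,"offset": [-0.001,-0.003,0],"dr": [0,0,0]},{"claw": 0,"offset": [0,0,0],"dr": [0,0,0]},{"claw": 0,"offset": [0,0,0],"dr": [0,0,0]}])

```text
t: 10.4
eef_pos: [496.4, 25.4, 254.0]
tool_rot: [0.0, 0.169, 0.986, 0.0]
contact_force: [-0.7, -0.3, 0.3]
width: 0.4
```

Call:
drive_tool(commands=[{"claw": 0,"offset": [-0.0005,-0.0015,0],"dr": [0,0,0]},{"claw": 0,"offset": [-0.0005,-0.0015,0],"dr": [0,0,0]},{"claw": 0,"offset": [0,0,0],"dr": [0,0,0]}])

```text
t: 10.7
eef_pos: [495.4, 22.6, 253.9]
tool_rot: [-0.0, 0.169, 0.986, 0.0]
contact_force: [0.4, 1.1, -0.8]
width: 0.3
```

Call:
drive_tool(commands=[{"claw": 0,"offset": [-0.0004,-0.001,0],"dr": [0,0,0]},{"claw": 0,"offset": [0,0,0],"dr": [0,0,0]}])

```text
t: 10.9
eef_pos: [495.1, 21.8, 253.9]
tool_rot: [0.0, 0.169, 0.986, 0.001]
contact_force: [1.7, 3.5, -0.9]
width: -0.3
```

Call:
drive_tool(commands=[{"claw": 0,"offset": [-0.0004,-0.001,0],"dr": [0,0,0]},{"claw": 0,"offset": [0,0,0],"dr": [0,0,0]}])

```text
t: 11.1
eef_pos: [494.6, 20.6, 253.9]
tool_rot: [-0.0, 0.169, 0.986, 0.0]
contact_force: [0.9, 3.7, -1.3]
width: -0.1
```

Call:
drive_tool(commands=[{"claw": 0,"offset": [-0.0004,-0.001,0],"dr": [0,0,0]},{"claw": 0,"offset": [0,0,0],"dr": [0,0,0]}])

```text
t: 11.3
eef_pos: [494.1, 19.5, 253.9]
tool_rot: [-0.0, 0.169, 0.986, 0.0]
contact_force: [0.4, 4.2, -0.4]
width: 0.3
```

Call:
drive_tool(commands=[{"claw": 0,"offset": [0.003,0.01,0],"dr": [0,0,0]},{"claw": 0,"offset": [0.008,0.025,0],"dr": [0,0,0]},{"claw": 0,"offset": [0,0,0.03],"dr": [0,0,0]},{"claw": 0,"offset": [0,0,0.03],"dr": [0,0,0]},{"claw": 0,"offset": [0,0.045,0],"dr": [0,0,0]},{"claw": 0,"offset": [0,0.045,0],"dr": [0,0,0]},{"claw": 0,"offset": [0,0.045,0],"dr": [0,0,0]},{"claw": 0,"offset": [0,0.045,0],"dr": [0,0,0]},{"claw": 0,"offset": [0,0.045,0],"dr": [0,0,0]},{"claw": 0,"offset": [0,0,0],"dr": [0,0,0]}])

```text
t: 12.3
eef_pos: [504.2, 284.0, 313.1]
tool_rot: [-0.0, 0.167, 0.986, -0.0]
contact_force: [0.4, -0.8, -0.3]
width: 0.1
```

Run:
```python
from h import *
import cv2
s=env.state();print(s['eef_pos'],s['contact_force'])
t=env.camera("top");f=t[185:325,270:415]
cv2.imwrite("pics/c7.png",cv2.resize(f,None,fx=5.4,fy=5.4,interpolation=cv2.INTER_CUBIC)[-594:])
cv2.imwrite("pics/top7.png",t);cv2.imwrite("pics/scene7.png",env.camera("scene"))
```

```text
[504.23341103 283.9957325  313.06454772] [ 0.43592923 -0.81602176 -0.2845038 ]
```

View pics/c7.png

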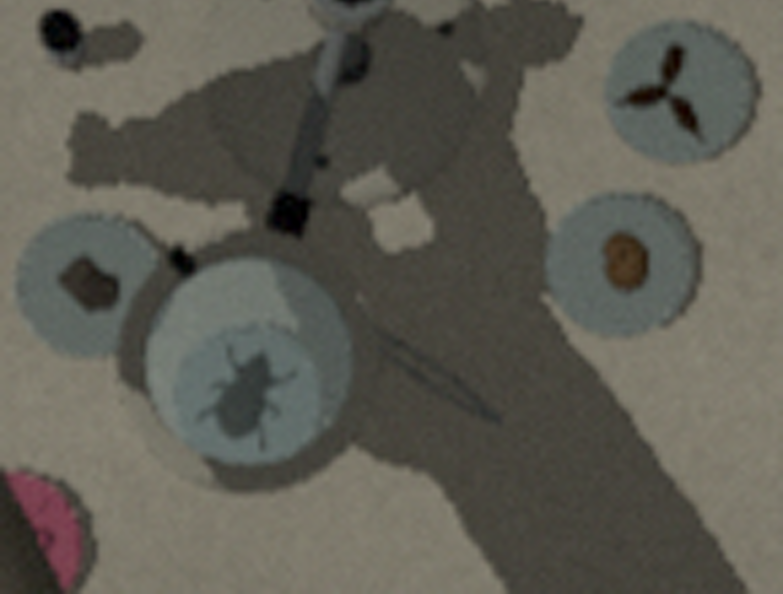

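The lens now reads 161.2° against 160.7° for the dish, a miss of about 2 mm, which is good enough. Next is the lever.

Call:
drive_tool(commands=[{"claw": 0,"offset": [0.0125,-0.0405,0],"dr": [0,0,-2.6]},{"claw": 0,"offset": [0.0125,-0.0405,0],"dr": [0,0,-2.6]},{"claw": 0,"offset": [0.0125,-0.0405,0],"dr": [0,0,-2.6]},{"claw": 0,"offset": [0.0125,-0.0405,0],"dr": [0,0,-2.6]},{"claw": 0,"offset": [0.0125,-0.0405,0],"dr": [0,0,-2.6]},{"claw": 0,"offset": [0.0125,-0.0405,0],"dr": [0,0,-2.6]},{"claw": 0,"offset": [0,0,0],"dr": [0,0,0]},{"claw": 0,"offset": [0,0,-0.01],"dr": [0,0,0]},{"claw": 0,"offset": [0,0,-0.009],"dr": [0,0,0]},{"claw": 0,"offset": [0,0,0],"dr": [0,0,0]}])

```text
t: 13.4
eef_pos: [579.4, 37.2, 292.6]
tool_rot: [-0.002, 0.301, 0.954, -0.001]
contact_force: [-0.0, 0.7, -0.4]
width: -0.1
```

Run:
```python
from h import *
s=env.state();P0=s['eef_pos'][:2];print(s['eef_pos'],s['contact_force'])
c0=np.array([577,-31]);d=P0-c0;print(np.hypot(*d),np.degrees(np.arctan2(d[1],d[0])))
u=np.radians(54.7);n=np.array([-np.sin(u),np.cos(u)])
P=P0-n*20;print('approach',(-n*20).round(1))
for i in range(26):
    a=np.radians(-4);R=np.array([[np.cos(a),-np.sin(a)],[np.sin(a),np.cos(a)]])
    Q=c0+R@(P-c0);print(i,(Q-P).round(1),Q.round(0));P=Q
```

```text
[579.41195271  37.16548274 292.57462085] [-0.0074769   0.65505572 -0.44348112]
68.20814140064473 87.97350397420207
approach [ 16.3 -11.6]
0 [ 3.9 -1.4] [600.  24.]
1 [ 3.8 -1.7] [603.  22.]
2 [ 3.7 -2. ] [607.  20.]
3 [ 3.5 -2.2] [611.  18.]
4 [ 3.4 -2.5] [614.  16.]
5 [ 3.2 -2.7] [617.  13.]
6 [ 3.  -2.9] [620.  10.]
7 [ 2.8 -3.1] [623.   7.]
8 [ 2.5 -3.3] [625.   4.]
9 [ 2.3 -3.5] [628.   0.]
10 [ 2.1 -3.6] [630.  -3.]
11 [ 1.8 -3.8] [632.  -7.]
12 [ 1.5 -3.9] [633. -11.]
13 [ 1.3 -4. ] [634. -15.]
14 [ 1. -4.] [635. -19.]
15 [ 0.7 -4.1] [636. -23.]
16 [ 0.4 -4.1] [637. -27.]
17 [ 0.1 -4.2] [637. -31.]
18 [-0.2 -4.2] [636. -35.]
19 [-0.5 -4.1] [636. -40.]
20 [-0.7 -4.1] [635. -44.]
21 [-1. -4.] [634. -48.]
22 [-1.3 -4. ] [633. -52.]
23 [-1.6 -3.9] [631. -56.]
24 [-1.8 -3.7] [629. -59.]
25 [-2.1 -3.6] [627. -63.]
```

Call:
drive_tool(commands=[{"claw": 0,"offset": [0.0041,-0.0029,0],"dr": [0,0,0]},{"claw": 0,"offset": [0.0041,-0.0029,0],"dr": [0,0,0]},{"claw": 0,"offset": [0.0041,-0.0029,0],"dr": [0,0,0]},{"claw": 0,"offset": [0.004,-0.0029,0],"dr": [0,0,0]},{"claw": 0,"offset": [0.0039,-0.0014,0],"dr": [0,0,-4]},{"claw": 0,"offset": [0.0038,-0.0017,0],"dr": [0,0,-4]},{"claw": 0,"offset": [0.0037,-0.002,0],"dr": [0,0,-4]},{"claw": 0,"offset": [0.0035,-0.0022,0],"dr": [0,0,-4]},{"claw": 0,"offset": [0.0034,-0.0025,0],"dr": [0,0,-4]},{"claw": 0,"offset": [0.0032,-0.0027,0],"dr": [0,0,-4]},{"claw": 0,"offset": [0.003,-0.0029,0],"dr": [0,0,-4]}])

```text
t: 14.5
eef_pos: [621.3, 9.6, 295.0]
tool_rot: [-0.0, 0.524, 0.852, 0.0]
contact_force: [-2.3, 1.9, -0.3]
width: -0.2
```

Call:
drive_tool(commands=[{"claw": 0,"offset": [0.0028,-0.0031,0],"dr": [0,0,-4]},{"claw": 0,"offset": [0.0025,-0.0033,0],"dr": [0,0,-4]},{"claw": 0,"offset": [0.0023,-0.0035,0],"dr": [0,0,-4]},{"claw": 0,"offset": [0.0021,-0.0036,0],"dr": [0,0,-4]},{"claw": 0,"offset": [0.0018,-0.0038,0],"dr": [0,0,-4]},{"claw": 0,"offset": [0.0015,-0.0039,0],"dr": [0,0,-4]},{"claw": 0,"offset": [0.0013,-0.004,0],"dr": [0,0,-4]}])

```text
t: 15.2
eef_pos: [635.5, -15.5, 295.0]
tool_rot: [-0.001, 0.715, 0.7, 0.0]
contact_force: [-2.3, 3.5, 0.8]
width: -0.1
```

Steady light contact, so I carry on.

Call:
drive_tool(commands=[{"claw": 0,"offset": [0.001,-0.004,0],"dr": [0,0,-4]},{"claw": 0,"offset": [0.0007,-0.0041,0],"dr": [0,0,-4]},{"claw": 0,"offset": [0.0004,-0.0041,0],"dr": [0,0,-4]},{"claw": 0,"offset": [0.0001,-0.0042,0],"dr": [0,0,-4]},{"claw": 0,"offset": [-0.0002,-0.0042,0],"dr": [0,0,-4]}])

```text
t: 15.7
eef_pos: [637.5, -35.5, 295.0]
tool_rot: [-0.001, 0.825, 0.565, 0.0]
contact_force: [-1.4, 5.4, 0.4]
width: -0.1
```

Call:
drive_tool(commands=[{"claw": 0,"offset": [-0.0005,-0.0041,0],"dr": [0,0,-4]},{"claw": 0,"offset": [-0.0007,-0.0041,0],"dr": [0,0,-4]}])

```text
t: 15.9
eef_pos: [637.4, -39.9, 295.2]
tool_rot: [-0.003, 0.861, 0.508, 0.004]
contact_force: [11.2, 30.3, -0.1]
width: -0.1
```

Call:
drive_tool(commands=[{"claw": 0,"offset": [-0.0005,-0.002,0],"dr": [0,0,-2]},{"claw": 0,"offset": [-0.0005,-0.002,0],"dr": [0,0,-2]}])

```text
t: 16.1
eef_pos: [637.5, -40.8, 295.3]
tool_rot: [-0.004, 0.877, 0.48, 0.007]
contact_force: [17.7, 37.2, -1.9]
width: 0.2
```

The force jump shows the stop. I back off and look.

Call:
drive_tool(commands=[{"claw": 0,"offset": [0,0.01,0],"dr": [0,0,0]},{"claw": 0,"offset": [0.003,0.02,0],"dr": [0,0,0]},{"claw": 0,"offset": [0,0.02,0.02],"dr": [0,0,0]},{"claw": 0,"offset": [0,0.03,0.03],"dr": [0,0,0]},{"claw": 0,"offset": [0,0.045,0],"dr": [0,0,0]},{"claw": 0,"offset": [0,0.045,0],"dr": [0,0,0]},{"claw": 0,"offset": [-0.01,0.045,0],"dr": [0,0,0]},{"claw": 0,"offset": [-0.02,0.045,0],"dr": [0,0,0]},{"claw": 0,"offset": [-0.02,0.045,0],"dr": [0,0,0]},{"claw": 0,"offset": [-0.03,0.045,0],"dr": [0,0,0]},{"claw": 0,"offset": [-0.03,0.03,0],"dr": [0,0,0]},{"claw": 0,"offset": [0,0,0],"dr": [0,0,0]}])

```text
t: 17.3
eef_pos: [527.4, 332.0, 345.5]
tool_rot: [-0.001, 0.878, 0.479, 0.0]
contact_force: [0.5, -0.4, -0.1]
width: 0.4
```

Run:
```python
from h import *
import cv2
s=env.state();print(s['eef_pos'],s['contact_force'])
t=env.camera("top");f=t[180:320,255:435]
cv2.imwrite("pics/c8.png",cv2.resize(f,None,fx=4.4,fy=4.2857,interpolation=cv2.INTER_CUBIC)[:600,:792])
cv2.imwrite("pics/scene8.png",env.camera("scene"))
```

```text
[527.42370282 332.03714479 345.47728947] [ 0.53040047 -0.36817383 -0.08532731]
```

View pics/c8.png

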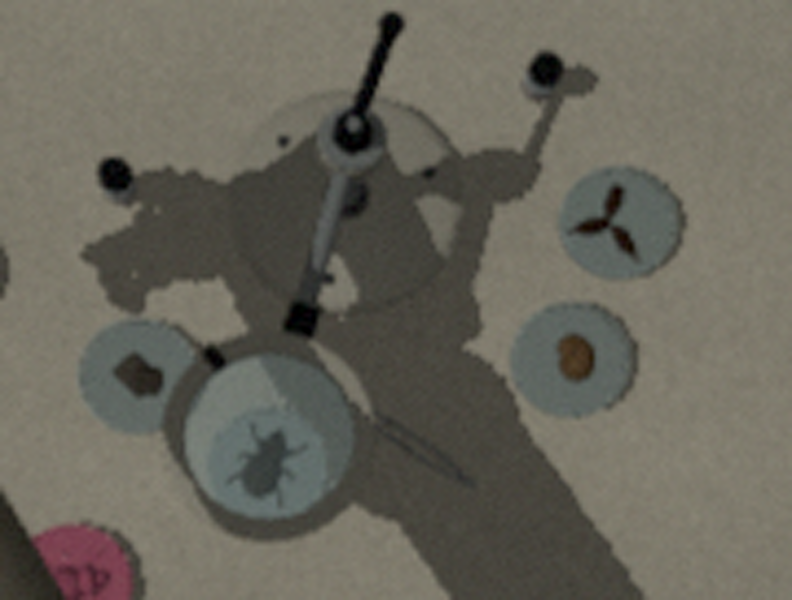

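Run:
```python
from h import *
r=np.array([577,-31])
for n,v in dict(tip=c(391,24,243),tip0=c(257,68,243),L=c(269,436.5,188),D=c(271.5,464.5,10),dots1=c(284,141,26),dots2=c(430,173,26),dots3=c(328,279,26),base=c(352,203,26)).items():
    d=v-r;print(n,v.round(1),np.hypot(*d).round(1),np.degrees(np.arctan2(d[1],d[0])).round(2))
```

```text
tip [646.6 -58.3] 74.7 -21.41
tip0 [620.7  30.8] 75.7 54.74
L [379.8  36.4] 208.4 161.11
D [376.6  38.2] 212.0 160.96
dots1 [627.1  15.4] 68.2 42.8
dots2 [595.2 -94.1] 65.7 -73.95
dots3 [515.4 -11.8] 64.5 162.7
base [574.5 -33.4] 3.5 -136.08
```

The lens, at 161.1°, held against the dish at 160.9°. The lever tip is at crop (391,24). I check its angle once more with sub-pixel lever-line fits before and after.

Run:
```python
from h import *
import cv2
from scipy.optimize import minimize
from scipy.ndimage import map_coordinates
c8=cv2.imread("pics/c8.png",0)
a=cv2.cvtColor(cv2.imread("pics/top0.png"),cv2.COLOR_BGR2GRAY).astype(float)
b=cv2.resize(c8,(180,140),interpolation=cv2.INTER_AREA).astype(float)
full=a.copy();full[180:320,255:435]=b
def model(im,az,p):
    q=np.radians(az);pts=[]
    for r in np.arange(35,80,2.):
        for s in(-4,-2,0,2,4):
            pts.append(w2px("top",[p[0]+r*np.cos(q)-s*np.sin(q),p[1]+r*np.sin(q)+s*np.cos(q),233+6*(r-30)/44]))
    pts=np.array(pts);return map_coordinates(im,[pts[:,1],pts[:,0]],order=1).mean()
env_p=env.camera_params("top");env.camera_params=lambda n:env_p
def cost(x): return model(a,x[0],x[2:])+model(full,x[1],x[2:])
for s in([55,-21,576,-31],[54,-26,577,-30]):
    r=minimize(cost,s,method="Nelder-Mead",options=dict(initial_simplex=np.array(s)+np.vstack([np.zeros(4),np.diag([4,4,3,3])]),xatol=.05));print(r.x.round(2),r.fun,r.x[0]-r.x[1])
```

```text
[ 54.14 -22.73 578.57 -29.61] 43.18977883051784 76.86937417337671
[ 54.05 -22.65 578.38 -29.63] 43.196543903641654 76.70422148328278
```

The fit gives 76.8° of travel, against at least 80° needed to reach the stop. The force spoke for a stop, but I press again, squarely, to be sure.

Call:
drive_tool(commands=[{"claw": 0,"offset": [0.03,-0.03,0],"dr": [0,0,5]},{"claw": 0,"offset": [0.03,-0.045,0],"dr": [0,0,5]},{"claw": 0,"offset": [0.02,-0.045,0],"dr": [0,0,0]},{"claw": 0,"offset": [0.02,-0.045,0],"dr": [0,0,0]},{"claw": 0,"offset": [0.01,-0.045,0],"dr": [0,0,0]},{"claw": 0,"offset": [0,-0.045,0],"dr": [0,0,0]},{"claw": 0,"offset": [0,-0.045,0],"dr": [0,0,0]},{"claw": 0,"offset": [0.002,-0.03,-0.03],"dr": [0,0,0]},{"claw": 0,"offset": [0,-0.02,-0.02],"dr": [0,0,0]},{"claw": 0,"offset": [0,-0.01,0],"dr": [0,0,0]},{"claw": 0,"offset": [0,0,0],"dr": [0,0,0]},{"claw": 0,"offset": [0,0,0],"dr": [0,0,0]}])

```text
t: 18.6
eef_pos: [640.6, -28.4, 296.9]
tool_rot: [0.001, 0.834, 0.551, 0.001]
contact_force: [0.4, 0.4, 1.1]
width: -0.1
```

Call:
drive_tool(commands=[{"claw": 0,"offset": [-0.002,-0.005,0],"dr": [0,0,0]},{"claw": 0,"offset": [-0.001,-0.003,0],"dr": [0,0,0]},{"claw": 0,"offset": [0,0,0],"dr": [0,0,0]},{"claw": 0,"offset": [0,0,0],"dr": [0,0,0]}])

```text
t: 19.0
eef_pos: [637.2, -36.1, 295.4]
tool_rot: [0.0, 0.834, 0.551, 0.0]
contact_force: [-0.2, 1.9, 0.0]
width: 0.4
```

Call:
drive_tool(commands=[{"claw": 0,"offset": [-0.0008,-0.002,0],"dr": [0,0,0]},{"claw": 0,"offset": [0,0,0],"dr": [0,0,0]},{"claw": 0,"offset": [0,0,0],"dr": [0,0,0]}])

```text
t: 19.3
eef_pos: [636.6, -37.7, 295.4]
tool_rot: [-0.0, 0.834, 0.552, 0.001]
contact_force: [2.7, 5.1, 0.8]
width: 0.1
```

Call:
drive_tool(commands=[{"claw": 0,"offset": [-0.0008,-0.002,0],"dr": [0,0,0]},{"claw": 0,"offset": [0,0,0],"dr": [0,0,0]},{"claw": 0,"offset": [0,0,0],"dr": [0,0,0]}])

```text
t: 19.6
eef_pos: [636.3, -38.2, 295.5]
tool_rot: [-0.001, 0.833, 0.553, 0.003]
contact_force: [6.2, 11.6, 1.4]
width: -0.2
```

Call:
drive_tool(commands=[{"claw": 0,"offset": [-0.0008,-0.002,0],"dr": [0,0,0]},{"claw": 0,"offset": [0,0,0],"dr": [0,0,0]},{"claw": 0,"offset": [0,0,0],"dr": [0,0,0]}])

```text
t: 19.9
eef_pos: [636.1, -38.6, 295.5]
tool_rot: [-0.001, 0.833, 0.553, 0.004]
contact_force: [9.0, 18.1, 0.1]
width: -0.0
```

Force rises from first contact with almost no motion, about 0.4 mm per 2 mm commanded, so this is the hard stop. I retreat and check.

Call:
drive_tool(commands=[{"claw": 0,"offset": [0.003,0.01,0],"dr": [0,0,0]},{"claw": 0,"offset": [0.003,0.02,0],"dr": [0,0,0]},{"claw": 0,"offset": [0,0.02,0.02],"dr": [0,0,0]},{"claw": 0,"offset": [0,0.03,0.03],"dr": [0,0,0]},{"claw": 0,"offset": [0,0.045,0],"dr": [0,0,0]},{"claw": 0,"offset": [0,0.045,0],"dr": [0,0,0]},{"claw": 0,"offset": [-0.01,0.045,0],"dr": [0,0,0]},{"claw": 0,"offset": [-0.02,0.045,0],"dr": [0,0,0]},{"claw": 0,"offset": [-0.02,0.045,0],"dr": [0,0,0]},{"claw": 0,"offset": [-0.03,0.045,0],"dr": [0,0,0]},{"claw": 0,"offset": [-0.03,0.03,0],"dr": [0,0,0]},{"claw": 0,"offset": [0,0,0],"dr": [0,0,0]}])

```text
t: 21.1
eef_pos: [529.7, 337.7, 345.1]
tool_rot: [-0.0, 0.833, 0.554, -0.0]
contact_force: [0.2, -0.1, 1.2]
width: -0.2
```

Run:
```python
from h import *
import cv2
s=env.state();print(s['eef_pos'],s['contact_force'])
t=env.camera("top");f=t[180:320,255:435]
a=cv2.resize(f,None,fx=4.4,fy=4.2857,interpolation=cv2.INTER_CUBIC)[:600,:792]
cv2.imwrite("pics/c9.png",a)
```

```text
[529.71981305 337.72634554 345.06800463] [ 0.20457938 -0.07138998  1.22848389]
```

View pics/c9.png

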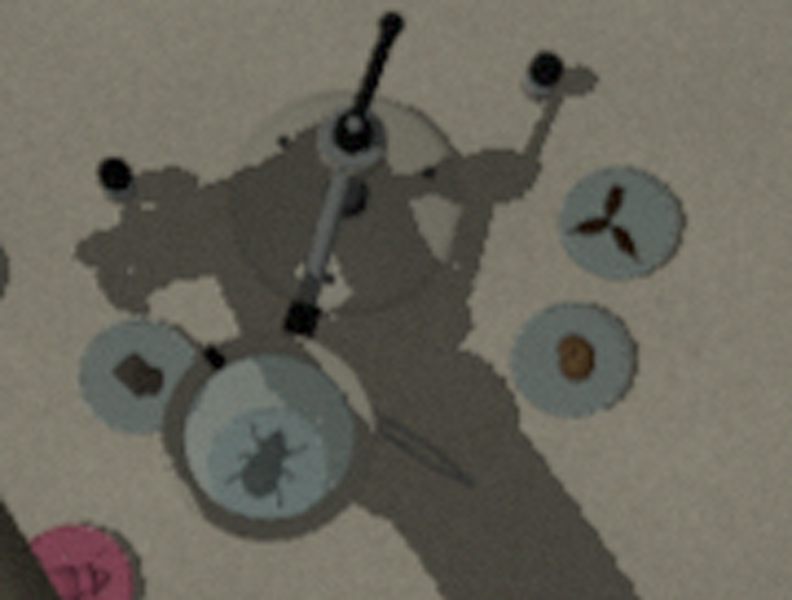

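The lever tip at (391,24), the lens at (269,437), the dishes and the vials are all unchanged, and the robot is clear. I hand the job in.

```bash
python3 -c "
from bench import env
print(env.close_job())"
```

```text
the job is handed in; nothing more can be done
None
```

The lens is over the beetle dish and the clamp lever has been pushed clockwise until it would not go further. I handed the job in at about 21 s of the 51 s.

- **Lens:** I swung the arm about 42° with the closed fingertip at around 5 N. It overshot by about 1.7°, so I nudged it back from the other side. In the last picture measured the lens is at about 161.1° and the dish at 160.7–161.0°, a miss of 1–2 mm. It did not move while the lever was pushed.
- **Clamp lever:** The force rose to about 41 N at the end of the first push, more than gentle. A second, square push to about 20 N hardly moved it.
- **A check that disagreed:** The pictures gave 76–78° of lever travel. Reaching the stated stop from anywhere in the stated starting range needs at least 80°. I trusted the force and put the 3° down to the camera, so the lever may be slightly short of its full travel.
- **Everything else:** The dishes, vials and forceps near the stand look unmoved in the last top view, and the robot is clear. I did not view the outer parts of the desk again at the end.

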